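# Load the spring lift with two cartons and latch it down

## Robot

A 6-joint arm with a two-finger parallel gripper is mounted at the origin on a cart in front of the work surface, level with it; the furniture and walls round the work are solid. World frame = base frame: x ahead of the robot, y to its left, z up, the work surface at z = 0. Lengths are in m, angles in rad, forces in N, time in s.
With the tool pointing down it reaches from about 0.4 to 0.925 m from the base axis. Payload 3.4 kg.
Tool frame: the origin (TCP) lies on the centre line of the jaws, within the pads' length; the fingertips stand 11 mm ahead of it and the grasp point (between the pads) lies 8 mm behind it (tips_ahead is the distance from the TCP to the fingertips, in m); z points along the fingers, y is the line along which they close (so a half turn about z gives the same grasp; the last joint's range is limited). The gripper opens to 85 mm and grips with 20 to 120 N. Pads are 22 mm wide; open, the fingers measure 114 mm over their backs; the gripper's body (76 mm by 85 mm) begins 54 mm behind the grasp point. The pads swing forward as they close: fully open they stand 13 mm farther back than shut.
Start: joints at [-1.335, 0.307, 1.506, -0, 1.328, -0.073], TCP at [0.175, -0.548, 0.242] pointing down, gripper open.
Joint ranges: [-3.12, 3.12], [-1.05, 2.28], [0.14, 2.33], [-1.42, 4.57], [0.1, 2.73], [-2.68, 2.68]. Speed limits (rad/s): [2.57, 2.57, 3.14, 3.14, 3.14, 3.14].

## Interface

Orientations are given as a unit quaternion [w, x, y, z].
In Python, from station import * gives the robot as it stands.
- The arm moves only by the tool servo_tool, never from a script. Its arguments are lists of equal length, an entry for each row: "delta_pos": the shift along the tool's x, y, z in mm, a list of three; "angular": the turn, a rotation vector about the tool's x, y, z in degrees, a list of three. In form: {"delta_pos": [[tx, ty, tz], ...], "angular": [[ax, ay, az], ...]}. A call has 1 to 12 rows; each row is the pose to reach, as a shift and turn from the pose commanded when the call began, along the tool's axes at that moment; what a row does not reach only later rows make up. A row lasts 1/12 s, in which the tool goes at most 41.7 mm and 7.16 degrees, less where a joint would pass 70% of its speed; a pose out of reach is approached as far as the arm can. A call with a gripper value outside its range is refused whole. "fingers" is the opening, from -1 (shut) to 1 (fully open), set as the call begins (left out, the last holds). The fingers move at their own pace and stop on an object; "newtons" is the grip in N (left out, the last holds). Time passes only in rows, so rows that repeat a pose let the fingers close. It gives the time, the measured TCP pose, the force, the opening and the grip force at its end, in the units of the state.
- get_obs(): the state, without advancing time (a new reading comes with each control period).
- get_image(name): name is "scene" or "top"; returns the picture (400x640x3 uint8, red, green, blue); there is no depth.
- camera_model(name): a dict with "fx", "fy", "cx", "cy" (pixels), "k1" (the pictures are not rectified: a ray, as slopes to the right and down, at radius r is drawn at 1 + k1 r^2 times it, then the intrinsics apply), "xyz" and "rotation" of the camera in the world. Camera axes: x right, y down, z forward; pixel columns grow to the right and rows downward; lengths in m; the calibration is good to about 2 mm. A picture is of the moment at which its call begins. camera_model takes no time and is no camera call.
- finish_job(): hands the job in; it is judged then, once.
The state is a dict: "clock": time; "joint_positions": joint angles; "dq": joint speeds; "tau": joint torques, N m; "tool_pos": TCP position; "tool_rot": TCP orientation; "ft_force": force on the tool from outside, world axes, zero at the start; "moment": the same for the moment, N m; "finger_gap": opening from 0.0 (shut) to 1.0 (fully open); "finger_force": force on a finger pad.
Only numpy, scipy, OpenCV 4.12 (cv2) and the standard library are available. Lean on these libraries where they do the work, as an engineer would, in place of code of your own. Each camera call takes 0.05 s, during which the arm holds its last target. There are 200 camera calls.

## Task

Load the spring lift: take the two brown cartons that have nothing lying on them and pile them flat and square in the platform's shallow pocket, one on top of the other, without letting the catch engage before both are on. Then push the pile down and hold it down until the slow red catch has fully swung in, so that on letting go the platform stays latched with the top of the pile at the red gauge line. Leave the carton under the tape roll and everything else on the bench where it is.

Things in the scene. Friction and masses are not known exactly. Their poses are not given: they have to be found in the camera images.
- lift: Spring lift, bolted to the bench: dark steel base plate 90 x 160 x 8 mm with a blue housing on it. Origin: centre of the underside. Its y axis is the long one: the red catch stands at the -y end, the white gauge plate at the +y end. The gauge plate is 46 mm wide (x), at y = +62 to +66 mm, and reaches 130 mm above the bench; the catch at the -y end (y = -46 to -70 mm) reaches 66 mm above the bench.
- platform_floor (a point): Centre of the platform's pocket floor; moves with the platform, axes as the lift's. Grey metal platform with a shallow, black-lined pocket, 48 mm (x) by 85 mm (y) inside, round which runs a lip 3 mm thick and 4 mm high. A carton fits flat with its long side along y, with 5 mm to spare on every side. The floor is 75 mm above the bench when the platform is up and empty.
- platform (a joint): How far the platform is pressed down, m: 0 up, 0.033 hard stop. Spring about 260 N/m: it sinks 3 to 8 mm under each carton's weight and needs about 8 N in all (weights included) at 0.030, besides 2 to 6 N to push the damped catch aside (the slower, the less). At about 0.025 to 0.029 the catch is being pushed outwards; it can swing in over the platform's pin only beyond 0.029, so press to 0.031 to 0.033. Latched it rests at about 0.029.
- catch (a joint): Angle of the red catch at the lift's -y end, rad: 0 swung in (rest, and also when latched), about 0.2 when pushed outwards by the pin. It is damped: once the pin is below it, it takes about 1 s to swing in, during which the pile must be kept down; let go earlier, it only half catches (about 0.15, not latched) or the platform springs up. It moves by itself and need not be touched.
- gauge_line (a point): Middle of the red line across the inner face of the white gauge plate, 106 mm above the bench; the top of a pile of two cartons is level with it when the platform is latched.
- carton_a: Brown cardboard carton, solid, 38 (x) x 75 (y) x 30 mm (z), 0.1 to 0.2 kg, standing flat on the bench with nothing on it; one of the two to load. Origin: centre of the underside. Grasp across the 38 mm.
- carton_b: A carton like carton_a, nothing on it; the other one to load.
- carton_c: A carton like carton_a, but with the amber tape roll lying on it; the spare, to be left alone.
- tape_roll: Amber tape roll, 66 mm across, 19 mm high, lying on carton_c, its top 49 mm above the bench. Origin: centre of the underside. To be left alone.
- flux_bottle: Small brown bottle with black cap, 29 mm across, 84 mm high, standing loose between the cartons and the lift. Origin: centre of the underside. Bystander.
- paste_jar: Yellow tub with screw lid, 66 mm across, 70 mm high, loose on the green-grey mat. Origin: centre of the underside. Bystander.
- crimper: Black crimping pliers lying flat on the mat, 181 x 41 x 13 mm, long along x. Origin: centre of the underside. Bystander.

How it is judged:
On the way, in this order (a step that is already met when the one before it is completed fails the run):
1. Both free cartons are piled flat and square in the pocket while the platform is still up (pressed less than 27 mm) (((x of carton_a in the frame of platform_floor between -0.012 and 0.012 m and y of carton_a in the frame of platform_floor between -0.012 and 0.012 m and z of carton_a in the frame of platform_floor between -0.005 and 0.005 m and angle between each of carton_a, carton_b's own z axis and vertical below 0.1 rad and angle between the y axis of each of carton_a, carton_b and the y axis of platform_floor, either way round below 0.2 rad and x of carton_b in the frame of platform_floor between -0.012 and 0.012 m and y of carton_b in the frame of platform_floor between -0.012 and 0.012 m and z of carton_b in the frame of platform_floor between 0.025 and 0.035 m) or (x of carton_b in the frame of platform_floor between -0.012 and 0.012 m and y of carton_b in the frame of platform_floor between -0.012 and 0.012 m and z of carton_b in the frame of platform_floor between -0.005 and 0.005 m and angle between each of carton_b, carton_a's own z axis and vertical below 0.1 rad and angle between the y axis of each of carton_b, carton_a and the y axis of platform_floor, either way round below 0.2 rad and x of carton_a in the frame of platform_floor between -0.012 and 0.012 m and y of carton_a in the frame of platform_floor between -0.012 and 0.012 m and z of carton_a in the frame of platform_floor between 0.025 and 0.035 m)) and value of joint platform below 0.027 m), for 0.05 s.
2. The pile is down and the catch has swung in over the pin (((x of carton_a in the frame of platform_floor between -0.012 and 0.012 m and y of carton_a in the frame of platform_floor between -0.012 and 0.012 m and z of carton_a in the frame of platform_floor between -0.005 and 0.005 m and angle between each of carton_a, carton_b's own z axis and vertical below 0.1 rad and angle between the y axis of each of carton_a, carton_b and the y axis of platform_floor, either way round below 0.2 rad and x of carton_b in the frame of platform_floor between -0.012 and 0.012 m and y of carton_b in the frame of platform_floor between -0.012 and 0.012 m and z of carton_b in the frame of platform_floor between 0.025 and 0.035 m) or (x of carton_b in the frame of platform_floor between -0.012 and 0.012 m and y of carton_b in the frame of platform_floor between -0.012 and 0.012 m and z of carton_b in the frame of platform_floor between -0.005 and 0.005 m and angle between each of carton_b, carton_a's own z axis and vertical below 0.1 rad and angle between the y axis of each of carton_b, carton_a and the y axis of platform_floor, either way round below 0.2 rad and x of carton_a in the frame of platform_floor between -0.012 and 0.012 m and y of carton_a in the frame of platform_floor between -0.012 and 0.012 m and z of carton_a in the frame of platform_floor between 0.025 and 0.035 m)) and value of joint platform above 0.0275 m and value of joint catch below 0.06 rad), for 0.2 s.
At the end, for the whole second after the job is handed in: Both free cartons rest piled in the pocket (either order): within 12 mm of its centre in x and y, undersides 0 and 30 mm over its floor +-5 mm, tilt < 0.1, long sides within 0.2 rad. Platform stays latched beyond 27.5 mm, catch under 0.06 rad; spare carton and tape within 20 mm of their start (all of step 2 and linear speed of each of carton_a, carton_b below 0.02 m/s and distance of each of carton_c, tape_roll from where it was at the start of the episode below 0.02 m); the robot touches nothing.
It fails at once if The spare carton or the tape roll on it is moved more than 20 mm (not (distance of carton_c from where it was at the start of the episode below 0.02 m) or not (distance of tape_roll from where it was at the start of the episode below 0.02 m)).
It fails at once if The small bottle, the yellow tub or the crimping pliers are moved more than 30 mm or knocked over (distance of any of flux_bottle, paste_jar, crimper from where it was at the start of the episode above 0.03 m or angle between any of flux_bottle, paste_jar, crimper's own z axis and vertical above 0.5 rad).
It also fails if it takes over 64 s, if anything falls off the work surface, if the arm or the gripper's body presses on something with over 40 N, if the wrist force passes 120 N, or if a joint passes its speed limit or range.

## Working session

There is one attempt and no reset: what is moved stays moved. The work goes in short steps, Python scripts to look and compute and a tool call to move; the robot and the scene stay as the last step left them, time stands still between calls to the robot, and variables do not carry over. Pictures are saved under pics/ and viewed, at most 11 in all, crops included, and the job is handed in when it is done.

Besides the shell and the picture viewer there is one more tool, called after "Request:" as name(argument=value, ...), one argument or row to a line, values as JSON. servo_tool: Moves the arm, as the interface text tells. Its arguments: {"type":"object","properties":{"delta_pos":{"type":"array","items":{"type":"array","items":{"type":"number"}}},"angular":{"type":"array","items":{"type":"array","items":{"type":"number"}}},"fingers":{"type":"number"},"newtons":{"type":"number"}},"required":["delta_pos","angular"]}

```bash
mkdir -p pics; python3 - <<'E'
from station import *
import cv2
for n in("scene","top"):
    cv2.imwrite(f"pics/{n}0.png",get_image(n)[:,:,::-1]); print(n,camera_model(n))
print(get_obs())
E
```

```text
scene {'fx': 408.657662559458, 'fy': 408.657662559458, 'cx': 317.7300640928672, 'cy': 198.66006295970803, 'k1': -0.09860185981374431, 'xyz': array([-0.2721202 , -0.73027342,  0.5078114 ]), 'rotation': array([-0.46906562,  0.71360836, -0.43365578,  0.28754688])}
top {'fx': 481.16627843656687, 'fy': 481.16627843656687, 'cx': 326.0160576512315, 'cy': 203.71774193404434, 'k1': -0.05623931614338181, 'xyz': array([ 0.43788329, -0.29421117,  1.28779285]), 'rotation': array([ 0.02880506, -0.69853316,  0.71452898, -0.02588489])}
{'clock': 0.1, 'joint_positions': array([-1.33550377e+00,  3.07536309e-01,  1.50754523e+00, -2.06943480e-05,
        1.32841518e+00, -7.35051817e-02]), 'dq': array([ 0.00106075, -0.00193841, -0.00312109,  0.00106577,  0.00014   ,
        0.0006919 ]), 'tau': array([-4.32197612e-04, -4.58530140e+01, -2.52607477e+01, -2.18361401e-04,
        5.55273320e-03, -6.68740753e-06]), 'tool_pos': array([ 0.17457425, -0.54721689,  0.24145038]), 'tool_rot': array([-9.48106267e-04,  9.88103323e-01,  1.53788543e-01, -8.69388432e-05]), 'ft_force': array([-0.41888685,  0.83625362,  0.53902339]), 'moment': array([-0.01334338,  0.00897695, -0.0035951 ]), 'finger_force': 0.0, 'finger_gap': 1.0029258437200652}
```

View pics/top0.png

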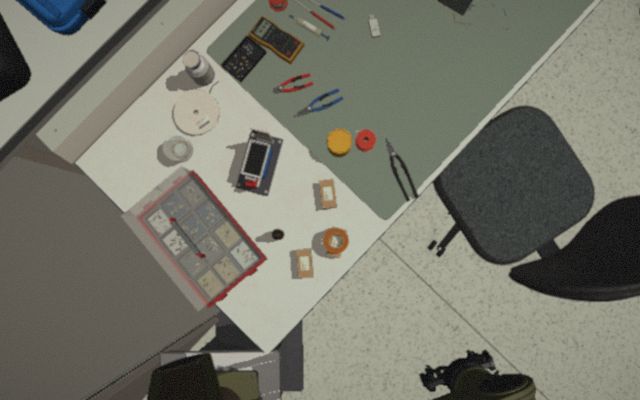

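View pics/scene0.png

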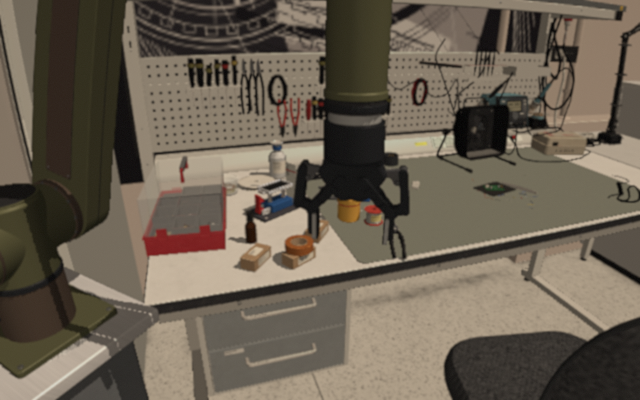

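Top view shows the lift at about (258,162), the free cartons at (326,194) and (304,263), the tape roll on the spare at (336,241) and the bottle at (277,234). I'll enlarge it and set up ray helpers.

```bash
cat > h.py <<'E'
from station import *
import numpy as np, cv2
from scipy.spatial.transform import Rotation as R
def rot(q): return R.from_quat(np.roll(q,-1))
def ray(cam,uv):
    m=camera_model(cam); K=np.array([[m['fx'],0,m['cx']],[0,m['fy'],m['cy']],[0,0,1]])
    p=cv2.undistortPoints(np.array(uv,float).reshape(-1,1,2),K,np.array([m['k1'],0,0,0]))[:,0]
    return m['xyz'],rot(m['rotation']).apply(np.c_[p,np.ones(len(p))])
def onplane(cam,uv,z):
    o,d=ray(cam,uv); return o+d*((z-o[2])/d[:,2])[:,None]
def proj(cam,P):
    m=camera_model(cam); K=np.array([[m['fx'],0,m['cx']],[0,m['fy'],m['cy']],[0,0,1]])
    Q=rot(m['rotation']).inv().apply(np.atleast_2d(P)-m['xyz'])
    return cv2.projectPoints(Q,np.zeros(3),np.zeros(3),K,np.array([m['k1'],0,0,0]))[0][:,0]
E
python3 - <<'E'
from h import *
im=cv2.imread('pics/top0.png')
c=im[115:285,215:365]
cv2.imwrite('pics/crop0.png',cv2.resize(c,None,fx=3.5,fy=3.5,interpolation=cv2.INTER_CUBIC))
print(onplane("top",[(326,194),(304,263),(336,241),(277,234),(258,162),(340,142)],0.03).round(3))
# brown masks
hsv=cv2.cvtColor(im,cv2.COLOR_BGR2HSV)
m=cv2.inRange(hsv,(5,70,90),(20,255,255)); m[:115]=0;m[285:]=0;m[:,:285]=0;m[:,365:]=0
m=cv2.morphologyEx(m,cv2.MORPH_CLOSE,np.ones((5,5)))
for k in cv2.findContours(m,0,1)[0]:
    if cv2.contourArea(k)>60: print(cv2.contourArea(k),cv2.minAreaRect(k))
E
```

```text
[[ 0.561 -0.291  0.03 ]
 [ 0.382 -0.229  0.03 ]
 [ 0.437 -0.314  0.03 ]
 [ 0.459 -0.16   0.03 ]
 [ 0.65  -0.113  0.03 ]
 [ 0.699 -0.331  0.03 ]]
366.5 ((304.078857421875, 262.9062194824219), (27.89473533630371, 14.553773880004883), 85.03025817871094)
541.0 ((335.5, 241.5), (25.0, 29.0), 0.0)
356.5 ((327.2692565917969, 193.6538543701172), (28.155881881713867, 14.263994216918945), 82.87498474121094)
562.0 ((345.5, 140.5), (25.0, 37.0), 90.0)
```

View pics/crop0.png

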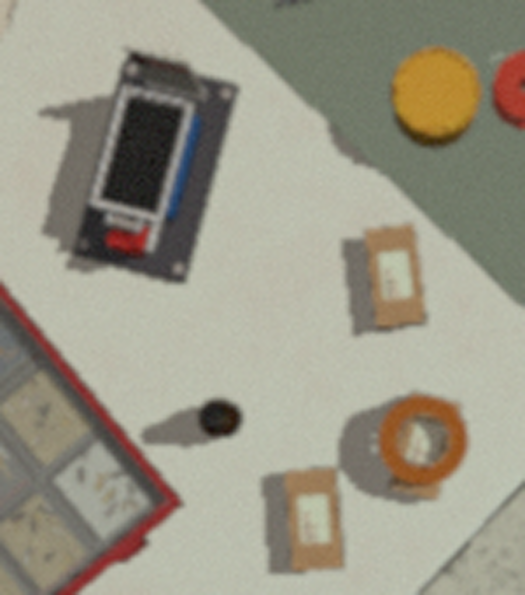

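The crop shows the lift's pocket clearly; the catch is at the image bottom and the gauge at the top. The two free cartons and the tape roll on the spare are all distinct. Now the poses.

```bash
cat > m.py <<'E'
from h import *
def rects(mask,cam,z,box,amin):
    m=np.zeros_like(mask); x0,x1,y0,y1=box; m[y0:y1,x0:x1]=mask[y0:y1,x0:x1]
    m=cv2.morphologyEx(m,cv2.MORPH_CLOSE,np.ones((5,5)))
    k=max(cv2.findContours(m,0,1)[0],key=cv2.contourArea)
    P=onplane(cam,k[:,0],z)[:,:2]
    r=cv2.minAreaRect((P*1000).astype(np.float32)); c=cv2.boxPoints(r)
    # long axis dir
    e=[c[1]-c[0],c[2]-c[1]]; e=max(e,key=np.linalg.norm)
    return np.array(r[0]),np.array(r[1]),np.degrees(np.arctan2(e[1],e[0]))%180
if __name__=="__main__":
    im=cv2.imread('pics/top0.png'); hsv=cv2.cvtColor(im,cv2.COLOR_BGR2HSV)
    b=cv2.inRange(hsv,(5,60,80),(20,255,255))
    print('c1',rects(b,'top',.03,(290,316,245,282),60))
    print('c2',rects(b,'top',.03,(315,340,175,213),60))
    d=cv2.inRange(hsv,(0,0,0),(179,255,45))
    d[:,:]=d
    for t in(30,38,45):
        print('pocket',t,rects(cv2.inRange(hsv,(0,0,0),(179,255,t)),'top',.077,(243,271,139,177),60))
    red=cv2.inRange(hsv,(0,150,90),(6,255,255)); red[:170]=0;red[190:]=0;red[:,:240]=0;red[:,262:]=0
    ys,xs=np.nonzero(red); print('catch',onplane('top',[(xs.mean(),ys.mean())],.066))
    bo=cv2.inRange(hsv,(0,0,0),(179,255,60)); bo[:225]=0;bo[243:]=0;bo[:,:270]=0;bo[:,287:]=0
    ys,xs=np.nonzero(bo); print('bottle',onplane('top',[(xs.mean(),ys.mean())],.084))
    q=rot(get_obs()['tool_rot']).as_matrix(); print(q.round(3))
E
python3 m.py
```

```text
c1 (array([ 382.25341797, -229.64306641]), array([73.60406494, 38.6004715 ]), np.float32(4.0434217))
c2 (array([ 562.20550537, -294.10437012]), array([75.32316589, 38.03222656]), np.float32(6.329681))
pocket 30 (array([ 634.74713135, -112.95664215]), array([17.84463882, 35.99194717]), np.float32(178.61081))
pocket 38 (array([ 651.18121338, -112.07200623]), array([35.06553268, 71.80066681]), np.float32(163.92569))
pocket 45 (array([ 651.68017578, -112.71821594]), array([36.56949615, 74.16322327]), np.float32(164.04965))
catch [[ 0.58914782 -0.09847056  0.066     ]]
bottle [[ 0.45748599 -0.16613397  0.084     ]]
[[ 0.953  0.304 -0.   ]
 [ 0.304 -0.953  0.002]
 [ 0.    -0.002 -1.   ]]
```

```bash
python3 - <<'E'
from m import *
im=cv2.imread('pics/top0.png'); hsv=cv2.cvtColor(im,cv2.COLOR_BGR2HSV)
for t in(55,70,90,110):
    print('pocket',t,rects(cv2.inRange(hsv,(0,0,0),(179,255,t)),'top',.077,(243,271,139,177),60))
o=proj('top',[.6517,-.1127,.077])[0]; print(o)
g=hsv[:,:,2]
# profiles along lift axes through centre
for a in(-16,74):
    u=np.array([np.cos(np.radians(a)),np.sin(np.radians(a)),0])
    s=np.arange(-60,62,3); uv=proj('top',np.array([.6517,-.1127,.077])+s[:,None]/1000*u).astype(np.float32)
    v=cv2.remap(g,uv[:,0],uv[:,1],1) if False else cv2.remap(g,uv[None,:,0].copy(),uv[None,:,1].copy(),1)
    print(a,list(zip(s.tolist(),v[0].tolist())))
E
```

```text
pocket 55 (array([ 651.41693115, -112.58764648]), array([38.12930298, 74.7227478 ]), np.float32(164.32959))
pocket 70 (array([ 645.44671631, -110.67729187]), array([39.53672791, 89.87424469]), np.float32(163.94357))
pocket 90 (array([ 654.56170654, -114.51473236]), array([ 45.82275391, 111.02780151]), np.float32(161.55255))
pocket 110 (array([ 654.07861328, -115.6362915 ]), array([69.22286987, 96.09421539]), np.float32(179.30026))
[255.31334351 158.41123002]
-16 [(-60, 110), (-57, 94), (-54, 126), (-51, 130), (-48, 113), (-45, 139), (-42, 141), (-39, 78), (-36, 36), (-33, 34), (-30, 36), (-27, 40), (-24, 37), (-21, 39), (-18, 36), (-15, 32), (-12, 33), (-9, 32), (-6, 33), (-3, 32), (0, 34), (3, 35), (6, 38), (9, 37), (12, 37), (15, 36), (18, 37), (21, 36), (24, 37), (27, 37), (30, 39), (33, 32), (36, 48), (39, 88), (42, 126), (45, 125), (48, 98), (51, 87), (54, 75), (57, 63), (60, 68)]
74 [(-60, 189), (-57, 171), (-54, 116), (-51, 74), (-48, 66), (-45, 68), (-42, 68), (-39, 67), (-36, 75), (-33, 100), (-30, 118), (-27, 139), (-24, 142), (-21, 96), (-18, 44), (-15, 39), (-12, 38), (-9, 37), (-6, 41), (-3, 38), (0, 34), (3, 37), (6, 43), (9, 37), (12, 34), (15, 35), (18, 48), (21, 96), (24, 146), (27, 137), (30, 102), (33, 106), (36, 114), (39, 115), (42, 114), (45, 113), (48, 114), (51, 113), (54, 128), (57, 170), (60, 186)]
```

```bash
cat > plan.py <<'E'
import sys
from h import *
def plan(x,y,z,yaw):
    o=get_obs(); T=rot(o['tool_rot']); c,s=np.cos(np.radians(yaw)),np.sin(np.radians(yaw))
    G=R.from_matrix([[c,s,0],[s,-c,0],[0,0,-1]])
    d=T.inv().apply(np.array([x,y,z])/1000-o['tool_pos'])*1000
    print('t',round(o['clock'],2),'mm',d.round(1),'deg',np.degrees((T.inv()*G).as_rotvec()).round(1),'F',o['ft_force'].round(1),'gap',round(o['finger_gap'],3))
a=list(map(float,sys.argv[1:])); plan(*a)
E
python3 plan.py 382 -230 130 4
```

```text
t 0.1 mm [ 294.  -239.   111.9] deg [-0.1  0.  13.7] F [-0.4  0.8  0.5] gap 1.003
```

Request:
servo_tool(
  delta_pos=[
    [29,-24,11],
    [59,-48,22],
    [88,-72,34],
    [118,-96,45],
    [147,-120,56],
    [176,-143,67],
    [206,-167,78],
    [235,-191,90],
    [265,-215,101],
    [294,-239,112],
    [294,-239,112],
    [294,-239,112],
  ],
  angular=[
    [0,0,2],
    [0,0,4],
    [0,0,6],
    [0,0,8],
    [0,0,10],
    [0,0,12],
    [0,0,13.7],
    [0,0,13.7],
    [0,0,13.7],
    [0,0,13.7],
    [-0.1,0,13.7],
    [-0.1,0,13.7],
  ],
  fingers=0.5,
)

```text
clock: 1.1
tool_pos: [0.3823, -0.2284, 0.1295]
tool_rot: [0.0, 0.999, 0.037, -0.001]
ft_force: [0.2, -0.8, 0.4]
finger_gap: 0.75
finger_force: 0.0
```

```bash
python3 plan.py 382 -230 130 4; python3 plan.py 382 -230 20 4
```

```text
t 1.1 mm [-0.4  1.5 -0.5] deg [0.  0.1 0.3] F [ 0.2 -0.8  0.4] gap 0.75
t 1.1 mm [ -0.2   1.5 109.5] deg [0.  0.1 0.3] F [ 0.2 -0.8  0.4] gap 0.75
```

Request:
servo_tool(
  delta_pos=[
    [0,1.5,20],
    [0,1.5,45],
    [0,1.5,70],
    [0,1.5,90],
    [0,1.5,102],
    [0,1.5,108],
    [0,1.5,109],
    [0,1.5,109],
    [0,1.5,109],
  ],
  angular=[
    [0,0,0],
    [0,0,0],
    [0,0,0],
    [0,0,0],
    [0,0,0],
    [0,0,0],
    [0,0,0],
    [0,0,0],
    [0,0,0],
  ],
)

```text
clock: 1.85
tool_pos: [0.3827, -0.2334, 0.022]
tool_rot: [0.001, 0.999, 0.034, 0.001]
ft_force: [-0.4, 0.1, 0.8]
finger_gap: 0.749
finger_force: 0.0
```

```bash
python3 plan.py 382 -230 20 4; python3 - <<'E'
from h import *
im=get_image("scene")[:,:,::-1]; cv2.imwrite('pics/s1.png',cv2.resize(im[150:300,150:350],None,fx=3.5,fy=3.5,interpolation=cv2.INTER_CUBIC))
E
```

```text
t 1.85 mm [-0.5 -3.5  2. ] deg [ 0.2 -0.1 -0.1] F [-0.4  0.1  0.8] gap 0.749
```

View pics/s1.png

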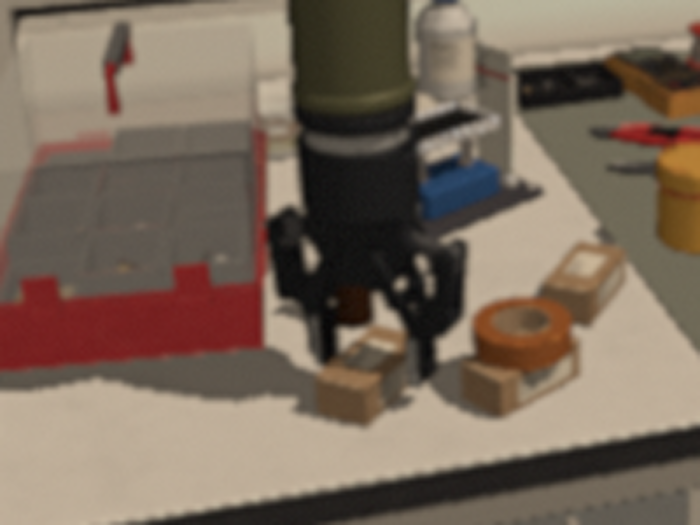

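The crop shows the fingers astride the near carton, with the tape roll and bottle clear. I'll re-centre and grip.

Request:
servo_tool(
  delta_pos=[
    [0,-3,1],
    [0,-3,1],
    [0,-3,1],
    [0,-3,1],
    [0,-3,1],
    [0,-3,1],
    [0,-3,1],
    [0,-3,1],
    [0,-3,1],
    [0,-3,1],
  ],
  angular=[
    [0,0,0],
    [0,0,0],
    [0,0,0],
    [0,0,0],
    [0,0,0],
    [0,0,0],
    [0,0,0],
    [0,0,0],
    [0,0,0],
    [0,0,0],
  ],
  fingers=-1,
  newtons=35,
)

```text
clock: 2.73
tool_pos: [0.3824, -0.2295, 0.0211]
tool_rot: [0.001, 0.999, 0.035, 0.001]
ft_force: [-1.1, 0.0, 6.1]
finger_gap: 0.436
finger_force: 35.3
```

```bash
python3 plan.py 382 -230 140 4; python3 plan.py 651.7 -112.7 180 -15.8
```

```text
t 2.73 mm [  -0.3    0.8 -118.9] deg [ 0.1 -0.1  0. ] F [-1.1  0.   6.1] gap 0.436
t 2.73 mm [ 277.   -97.2 -158.9] deg [ 0.1 -0.1 19.8] F [-1.1  0.   6.1] gap 0.436
```

Request:
servo_tool(
  delta_pos=[
    [0,0,-8],
    [0,0,-25],
    [0,0,-50],
    [0,0,-80],
    [0,0,-110],
    [0,0,-135],
    [0,0,-152],
    [0,0,-159],
    [0,0,-159],
  ],
  angular=[
    [0,0,0],
    [0,0,0],
    [0,0,0],
    [0,0,0],
    [0,0,0],
    [0,0,0],
    [0,0,0],
    [0,0,0],
    [0,0,0],
  ],
)

```text
clock: 3.48
tool_pos: [0.3829, -0.2296, 0.1812]
tool_rot: [0.002, 0.999, 0.035, 0.002]
ft_force: [0.3, -0.1, -2.6]
finger_gap: 0.434
finger_force: 36.1
```

```bash
python3 plan.py 651.7 -112.7 180 -15.8; python3 - <<'E'
from h import *
im=get_image("scene")[:,:,::-1]; cv2.imwrite('pics/s2.png',cv2.resize(im[150:270,180:330],None,fx=5,fy=5,interpolation=cv2.INTER_CUBIC))
p=get_obs()['tool_pos']; print(((proj('scene',[p,p-[0,0,.011]])-[180,150])*5).round())
E
```

```text
t 3.48 mm [276.3 -97.8   1.7] deg [ 0.2 -0.2 19.8] F [ 0.3 -0.1 -2.6] gap 0.434
[[347. 199.]
 [349. 222.]]
```

View pics/s2.png

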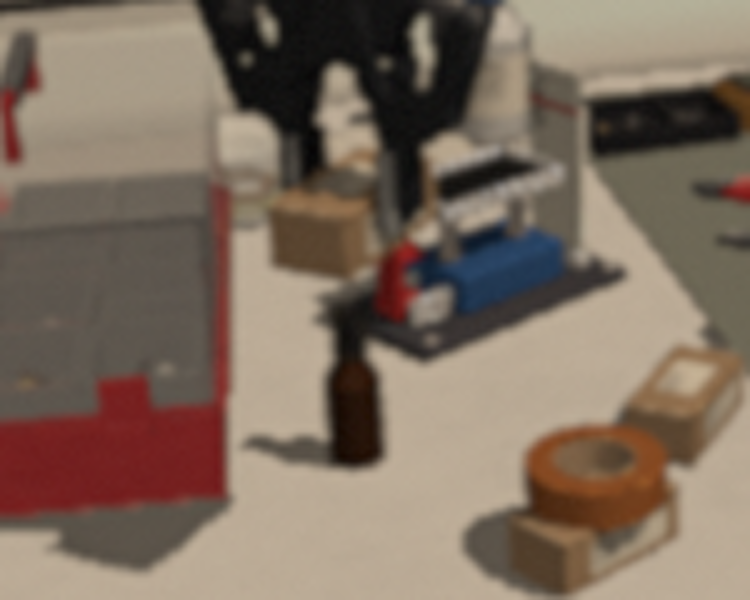

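The carton is held level, with the fingertips above its underside. I'll carry it over the lift.

Request:
servo_tool(
  delta_pos=[
    [8,-3,0],
    [27,-10,0],
    [55,-20,0],
    [84,-30,0],
    [113,-40,0],
    [142,-50,1],
    [171,-60,1],
    [200,-71,1],
    [228,-81,1],
    [253,-90,1],
    [270,-96,1],
    [276,-98,1],
  ],
  angular=[
    [0,0,0],
    [0,0,2],
    [0,0,4],
    [0,0,6],
    [0,0,8],
    [0,0,10],
    [0,0,12],
    [0,0,14],
    [0,0,16],
    [0,0,18],
    [0,0,19.5],
    [0,0,19.8],
  ],
)

```text
clock: 4.53
tool_pos: [0.6529, -0.1099, 0.1751]
tool_rot: [0.0, 0.991, -0.137, -0.001]
ft_force: [0.3, 0.5, -1.6]
finger_gap: 0.437
finger_force: 36.0
```

Request:
servo_tool(
  delta_pos=[
    [0,0,2],
    [0,0,12],
    [0,0,30],
    [0,0,45],
    [0,0,55],
    [0,0,60],
    [0,0,60],
    [0,0,60],
  ],
  angular=[
    [0,0,0],
    [0,0,0],
    [0,0,0],
    [0,0,0],
    [0,0,0],
    [0,0,0],
    [0,0,0],
    [0,0,0],
  ],
)

```text
clock: 5.2
tool_pos: [0.6501, -0.1127, 0.1181]
tool_rot: [0.001, 0.99, -0.138, 0.0]
ft_force: [0.0, -1.1, -1.3]
finger_gap: 0.438
finger_force: 36.0
```

```bash
python3 plan.py 651.7 -112.7 98 -15.8; python3 - <<'E'
from h import *
im=get_image("scene")[:,:,::-1]; cv2.imwrite('pics/s3.png',cv2.resize(im[150:240,230:330],None,fx=6,fy=6,interpolation=cv2.INTER_CUBIC))
E
```

```text
t 5.2 mm [ 1.5 -0.5 20.1] deg [ 0.1 -0.  -0. ] F [ 0.  -1.1 -1.3] gap 0.438
```

View pics/s3.png

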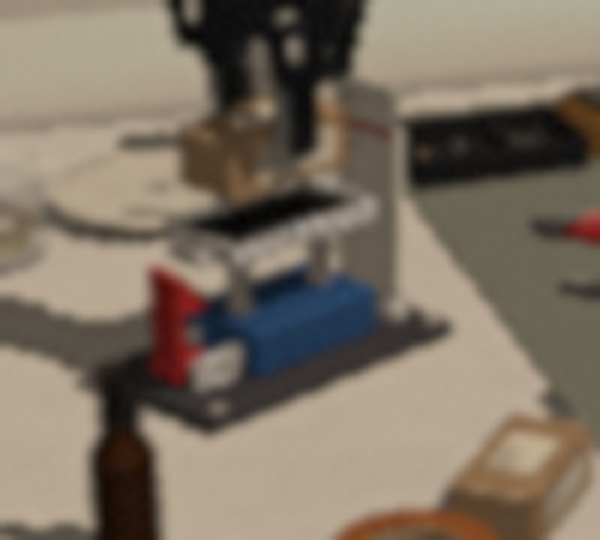

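The carton hangs over the pocket at (230,165) in the crop, aligned with it. I'll lower it.

Request:
servo_tool(
  delta_pos=[
    [1.5,-0.5,4],
    [1.5,-0.5,10],
    [1.5,-0.5,15],
    [1.5,-0.5,18],
    [1.5,-0.5,20],
    [1.5,-0.5,22],
    [1.5,-0.5,24],
    [1.5,-0.5,24],
    [1.5,-0.5,24],
  ],
  angular=[
    [0,0,0],
    [0,0,0],
    [0,0,0],
    [0,0,0],
    [0,0,0],
    [0,0,0],
    [0,0,0],
    [0,0,0],
    [0,0,0],
  ],
)

```text
clock: 6.0
tool_pos: [0.6522, -0.1122, 0.0942]
tool_rot: [0.001, 0.991, -0.137, 0.0]
ft_force: [-0.1, 0.2, -1.8]
finger_gap: 0.436
finger_force: 36.1
```

```bash
python3 plan.py 651.7 -112.7 95 -15.8; python3 - <<'E'
from h import *
im=get_image("scene")[:,:,::-1]; cv2.imwrite('pics/s4.png',cv2.resize(im[150:240,230:330],None,fx=6,fy=6,interpolation=cv2.INTER_CUBIC))
E
```

```text
t 6.0 mm [-0.3  0.6 -0.8] deg [ 0.1 -0.  -0. ] F [-0.1  0.2 -1.8] gap 0.436
```

View pics/s4.png

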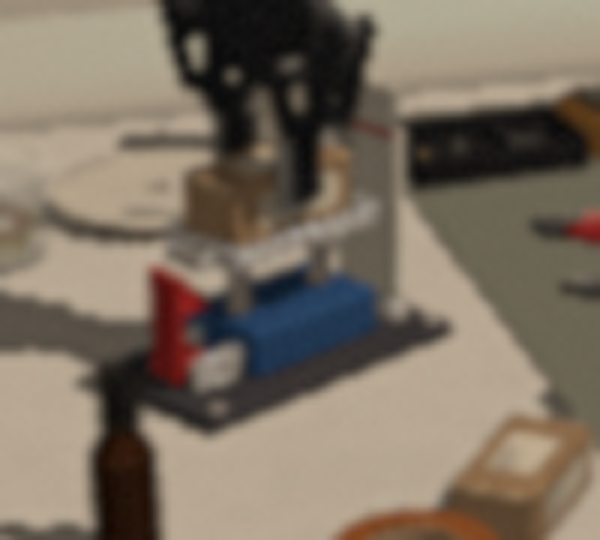

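The carton sits within the lip. I'll release it and rise.

Request:
servo_tool(
  delta_pos=[
    [0,0.5,1],
    [0,0.5,1],
    [0,0.5,0],
    [0,0.5,-1],
    [0,0.5,-1],
    [0,0.5,-1],
    [0,0.5,-10],
    [0,0.5,-30],
    [0,0.5,-60],
    [0,0.5,-90],
    [0,0.5,-90],
  ],
  angular=[
    [0,0,0],
    [0,0,0],
    [0,0,0],
    [0,0,0],
    [0,0,0],
    [0,0,0],
    [0,0,0],
    [0,0,0],
    [0,0,0],
    [0,0,0],
    [0,0,0],
  ],
  fingers=0.4,
)

```text
clock: 6.97
tool_pos: [0.6561, -0.1135, 0.1918]
tool_rot: [0.001, 0.99, -0.137, 0.006]
ft_force: [1.1, -0.8, -0.2]
finger_gap: 0.697
finger_force: 0.0
```

```bash
python3 plan.py 562 -293.5 150 6.3
```

```text
t 6.97 mm [-42.1 198.8  41.5] deg [  0.2  -0.7 -22.1] F [ 1.1 -0.8 -0.2] gap 0.697
```

Request:
servo_tool(
  delta_pos=[
    [-4,18,1],
    [-8,37,5],
    [-13,60,10],
    [-17,83,14],
    [-22,106,18],
    [-26,129,23],
    [-31,150,28],
    [-36,172,32],
    [-40,188,36],
    [-40,198,38],
    [-40,198,38],
    [-40,198,38],
  ],
  angular=[
    [0,0,-2],
    [0,0,-4],
    [0,0,-6],
    [0,0,-9],
    [0,0,-11],
    [0,0,-13],
    [0,0,-15],
    [0,0,-18],
    [0,0,-20],
    [0,0,-22],
    [0,0,-22.1],
    [0,0,-22.1],
  ],
)

```text
clock: 7.97
tool_pos: [0.5595, -0.2926, 0.1467]
tool_rot: [0.001, 0.999, 0.054, 0.0]
ft_force: [0.3, 0.3, 0.3]
finger_gap: 0.698
finger_force: 0.0
```

```bash
python3 plan.py 562 -293.5 20 6.3; python3 - <<'E'
from m import *
a=get_image("scene")[:,:,::-1]; b=get_image("top")[:,:,::-1]; b=np.ascontiguousarray(b)
f=lambda i:cv2.resize(i,(380,380),interpolation=cv2.INTER_CUBIC)
cv2.imwrite('pics/s5.png',np.hstack([f(a[150:250,230:330]),f(b[130:210,215:295])]))
hsv=cv2.cvtColor(b,cv2.COLOR_BGR2HSV); mk=cv2.inRange(hsv,(5,60,80),(20,255,255))
try: print(rects(mk,'top',.1,(243,275,135,180),60))
except Exception as e: print(e)
E
```

```text
t 7.97 mm [  2.3   1.  126.7] deg [ 0.1 -0.  -0.1] F [0.3 0.3 0.3] gap 0.698
(array([ 650.06225586, -112.02971649]), array([44.8321991 , 76.44638062]), np.float32(164.68701))
```

View pics/s5.png

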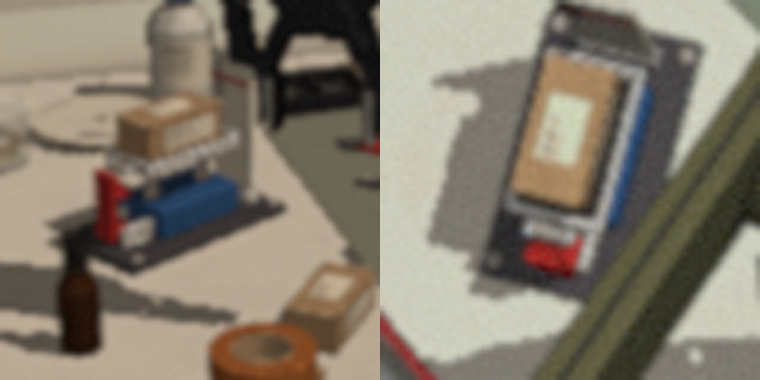

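The first carton lies flat and square in the pocket in both views. Next is carton 2.

Request:
servo_tool(
  delta_pos=[
    [2,1,20],
    [2,1,45],
    [2,1,75],
    [2,1,100],
    [2,1,118],
    [2,1,125],
    [2,1,126],
    [2,1,126],
    [2,1,126],
  ],
  angular=[
    [0,0,0],
    [0,0,0],
    [0,0,0],
    [0,0,0],
    [0,0,0],
    [0,0,0],
    [0,0,0],
    [0,0,0],
    [0,0,0],
  ],
)

```text
clock: 8.82
tool_pos: [0.563, -0.2935, 0.0219]
tool_rot: [0.002, 0.998, 0.055, 0.001]
ft_force: [-0.1, 0.1, 0.2]
finger_gap: 0.703
finger_force: 0.0
```

```bash
python3 plan.py 562 -293.5 20 6.3
```

```text
t 8.82 mm [-1.  -0.1  1.8] deg [ 0.2 -0.1  0. ] F [-0.1  0.1  0.2] gap 0.703
```

Request:
servo_tool(
  delta_pos=[
    [-1,0,1],
    [-1,0,1],
    [-1,0,1],
    [-1,0,1],
    [-1,0,1],
    [-1,0,1],
    [-1,0,1],
    [-1,0,1],
    [-1,0,1],
    [-1,0,1],
  ],
  angular=[
    [0,0,0],
    [0,0,0],
    [0,0,0],
    [0,0,0],
    [0,0,0],
    [0,0,0],
    [0,0,0],
    [0,0,0],
    [0,0,0],
    [0,0,0],
  ],
  fingers=-1,
)

```text
clock: 9.65
tool_pos: [0.5617, -0.294, 0.021]
tool_rot: [0.002, 0.998, 0.055, 0.001]
ft_force: [0.0, 0.3, 6.0]
finger_gap: 0.434
finger_force: 36.7
```

Request:
servo_tool(
  delta_pos=[
    [0,0,-8],
    [0,0,-25],
    [0,0,-50],
    [0,0,-80],
    [0,0,-110],
    [0,0,-140],
    [0,0,-165],
    [0,0,-178],
    [0,0,-180],
    [0,0,-180],
  ],
  angular=[
    [0,0,0],
    [0,0,0],
    [0,0,0],
    [0,0,0],
    [0,0,0],
    [0,0,0],
    [0,0,0],
    [0,0,0],
    [0,0,0],
    [0,0,0],
  ],
)

```text
clock: 10.48
tool_pos: [0.5608, -0.2932, 0.2006]
tool_rot: [0.001, 0.998, 0.055, 0.001]
ft_force: [-0.2, -0.8, -2.9]
finger_gap: 0.433
finger_force: 35.8
```

```bash
python3 plan.py 651.7 -112.7 200 -15.8
```

```text
t 10.48 mm [ 110.1 -169.4    0.3] deg [ 0.1 -0.1 22.1] F [-0.2 -0.8 -2.9] gap 0.433
```

Request:
servo_tool(
  delta_pos=[
    [3,-5,0],
    [11,-17,0],
    [23,-36,0],
    [36,-55,0],
    [48,-74,0],
    [60,-93,0],
    [73,-112,0],
    [86,-131,0],
    [97,-149,0],
    [105,-162,0],
    [110,-169,0],
    [110,-169,0],
  ],
  angular=[
    [0,0,0],
    [0,0,2],
    [0,0,4],
    [0,0,7],
    [0,0,9],
    [0,0,12],
    [0,0,14],
    [0,0,17],
    [0,0,19],
    [0,0,21],
    [0,0,22.1],
    [0,0,22.1],
  ],
)

```text
clock: 11.48
tool_pos: [0.6511, -0.1101, 0.1965]
tool_rot: [0.0, 0.991, -0.136, -0.002]
ft_force: [0.0, -0.0, -1.1]
finger_gap: 0.44
finger_force: 35.8
```

Request:
servo_tool(
  delta_pos=[
    [0,0,2],
    [0,0,12],
    [0,0,30],
    [0,0,45],
    [0,0,55],
    [0,0,60],
    [0,0,60],
    [0,0,60],
  ],
  angular=[
    [0,0,0],
    [0,0,0],
    [0,0,0],
    [0,0,0],
    [0,0,0],
    [0,0,0],
    [0,0,0],
    [0,0,0],
  ],
)

```text
clock: 12.15
tool_pos: [0.6514, -0.1136, 0.139]
tool_rot: [0.001, 0.99, -0.138, 0.0]
ft_force: [0.7, 0.2, -1.1]
finger_gap: 0.435
finger_force: 35.8
```

```bash
python3 plan.py 651.7 -112.7 121 -15.8; python3 - <<'E'
from h import *
im=get_image("scene")[:,:,::-1]; cv2.imwrite('pics/s6.png',cv2.resize(im[140:230,230:330],None,fx=6,fy=6,interpolation=cv2.INTER_CUBIC))
E
```

```text
t 12.15 mm [ 0. -1. 18.] deg [ 0.1 -0.  -0. ] F [ 0.7  0.2 -1.1] gap 0.435
```

View pics/s6.png

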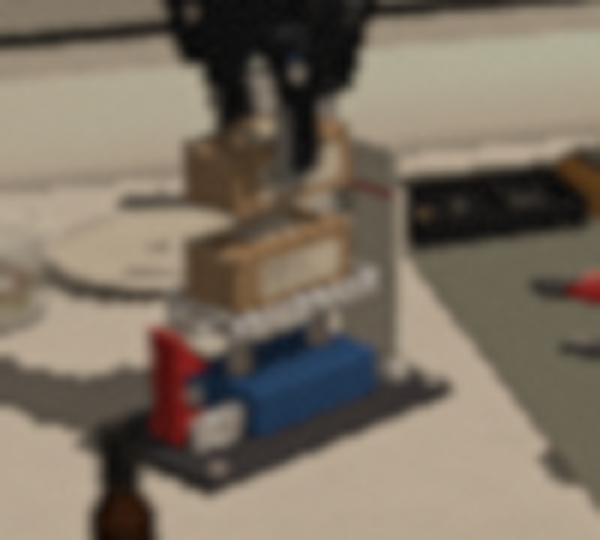

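The second carton hovers directly above and parallel to the first, with a gap of about 18 mm. I'll lower it gently.

Request:
servo_tool(
  delta_pos=[
    [0,-1,4],
    [0,-1,9],
    [0,-1,13],
    [0,-1,16],
    [0,-1,18],
    [0,-1,20],
    [0,-1,22],
    [0,-1,22],
    [0,-1,22],
  ],
  angular=[
    [0,0,0],
    [0,0,0],
    [0,0,0],
    [0,0,0],
    [0,0,0],
    [0,0,0],
    [0,0,0],
    [0,0,0],
    [0,0,0],
  ],
)

```text
clock: 12.95
tool_pos: [0.6518, -0.1122, 0.1172]
tool_rot: [0.001, 0.991, -0.137, 0.0]
ft_force: [0.5, -0.8, -0.1]
finger_gap: 0.437
finger_force: 35.9
```

```bash
python3 plan.py 651.7 -112.7 117 -15.8
```

```text
t 12.95 mm [0.  0.5 0.2] deg [ 0.1 -0.  -0. ] F [ 0.5 -0.8 -0.1] gap 0.437
```

Weight mostly transferred. I'll release, rise, then shut the fingers above.

Request:
servo_tool(
  delta_pos=[
    [0,0.5,1],
    [0,0.5,1],
    [0,0.5,1],
    [0,0.5,0],
    [0,0.5,0],
    [0,0.5,0],
    [0,0.5,-10],
    [0,0.5,-30],
    [0,0.5,-60],
    [0,0.5,-60],
    [0,0.5,-60],
  ],
  angular=[
    [0,0,0],
    [0,0,0],
    [0,0,0],
    [0,0,0],
    [0,0,0],
    [0,0,0],
    [0,0,0],
    [0,0,0],
    [0,0,0],
    [0,0,0],
    [0,0,0],
  ],
  fingers=0.4,
)

```text
clock: 13.87
tool_pos: [0.6534, -0.113, 0.1804]
tool_rot: [0.001, 0.99, -0.138, 0.003]
ft_force: [-0.1, -0.2, 0.4]
finger_gap: 0.697
finger_force: 0.0
```

Request:
servo_tool(
  delta_pos=[
    [0,0,0],
    [0,0,0],
    [0,0,0],
    [0,0,0],
    [0,0,0],
    [0,0,0],
    [0,0,0],
    [0,0,0],
    [0,0,0],
    [0,0,0],
    [0,0,0],
  ],
  angular=[
    [0,0,0],
    [0,0,0],
    [0,0,0],
    [0,0,0],
    [0,0,0],
    [0,0,0],
    [0,0,0],
    [0,0,0],
    [0,0,0],
    [0,0,0],
    [0,0,0],
  ],
  fingers=-1,
)

```text
clock: 14.78
tool_pos: [0.6517, -0.1126, 0.1772]
tool_rot: [0.001, 0.991, -0.138, 0.0]
ft_force: [0.2, 0.1, 0.4]
finger_gap: -0.002
finger_force: 0.0
```

```bash
python3 plan.py 651.7 -112.7 140 -15.8; python3 - <<'E'
from h import *
im=get_image("scene")[:,:,::-1]; cv2.imwrite('pics/s7.png',cv2.resize(im[140:230,230:330],None,fx=6,fy=6,interpolation=cv2.INTER_CUBIC))
E
```

```text
t 14.78 mm [ 0.   0.  37.2] deg [ 0.1 -0.1 -0. ] F [0.2 0.1 0.4] gap -0.002
```

View pics/s7.png

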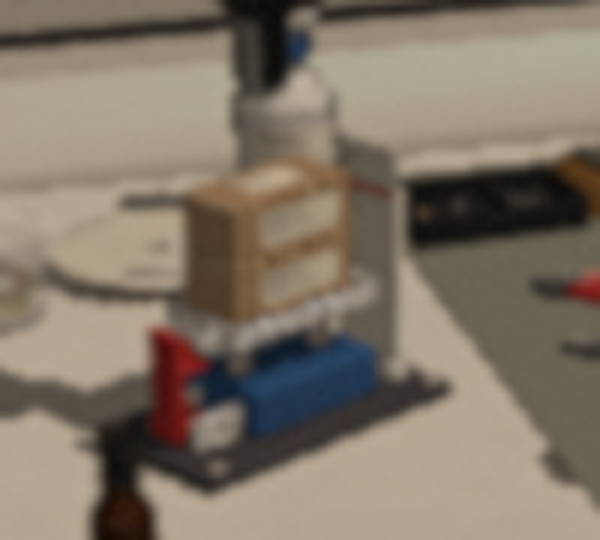

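The pile of two stands square on the platform, which is still up (top at about row 165 against the gauge line at row 187 in the crop). Now I'll press slowly.

Request:
servo_tool(
  delta_pos=[
    [0,0,8],
    [0,0,20],
    [0,0,30],
    [0,0,37],
    [0,0,40],
    [0,0,43],
    [0,0,46],
    [0,0,48],
    [0,0,50],
    [0,0,52],
    [0,0,53],
    [0,0,53],
  ],
  angular=[
    [0,0,0],
    [0,0,0],
    [0,0,0],
    [0,0,0],
    [0,0,0],
    [0,0,0],
    [0,0,0],
    [0,0,0],
    [0,0,0],
    [0,0,0],
    [0,0,0],
    [0,0,0],
  ],
)

```text
clock: 15.83
tool_pos: [0.6516, -0.1127, 0.1244]
tool_rot: [0.001, 0.991, -0.137, 0.0]
ft_force: [-1.9, 0.4, 1.8]
finger_gap: 0.0
finger_force: 1.6
```

Request:
servo_tool(
  delta_pos=[
    [0,0,0.5],
    [0,0,1],
    [0,0,1.5],
    [0,0,2],
    [0,0,2.5],
    [0,0,3],
    [0,0,3.5],
    [0,0,4],
    [0,0,4.5],
    [0,0,5],
    [0,0,5],
    [0,0,5],
  ],
  angular=[
    [0,0,0],
    [0,0,0],
    [0,0,0],
    [0,0,0],
    [0,0,0],
    [0,0,0],
    [0,0,0],
    [0,0,0],
    [0,0,0],
    [0,0,0],
    [0,0,0],
    [0,0,0],
  ],
)

```text
clock: 16.83
tool_pos: [0.6518, -0.1127, 0.1192]
tool_rot: [0.001, 0.99, -0.138, 0.0]
ft_force: [-2.1, 1.2, 4.2]
finger_gap: -0.002
finger_force: 1.9
```

Request:
servo_tool(
  delta_pos=[
    [0,0,0.4],
    [0,0,0.8],
    [0,0,1.2],
    [0,0,1.6],
    [0,0,2],
    [0,0,2.4],
    [0,0,2.8],
    [0,0,3.2],
    [0,0,3.6],
    [0,0,4],
    [0,0,4],
    [0,0,4],
  ],
  angular=[
    [0,0,0],
    [0,0,0],
    [0,0,0],
    [0,0,0],
    [0,0,0],
    [0,0,0],
    [0,0,0],
    [0,0,0],
    [0,0,0],
    [0,0,0],
    [0,0,0],
    [0,0,0],
  ],
)

```text
clock: 17.83
tool_pos: [0.6518, -0.1127, 0.1152]
tool_rot: [0.001, 0.99, -0.138, 0.0]
ft_force: [-0.9, 1.4, 4.2]
finger_gap: -0.002
finger_force: 2.5
```

Request:
servo_tool(
  delta_pos=[
    [0,0,0.3],
    [0,0,0.6],
    [0,0,0.9],
    [0,0,1.2],
    [0,0,1.5],
    [0,0,1.5],
    [0,0,1.5],
    [0,0,1.5],
    [0,0,1.5],
    [0,0,1.5],
    [0,0,1.5],
    [0,0,1.5],
  ],
  angular=[
    [0,0,0],
    [0,0,0],
    [0,0,0],
    [0,0,0],
    [0,0,0],
    [0,0,0],
    [0,0,0],
    [0,0,0],
    [0,0,0],
    [0,0,0],
    [0,0,0],
    [0,0,0],
  ],
)

```text
clock: 18.83
tool_pos: [0.6518, -0.1127, 0.1139]
tool_rot: [0.001, 0.991, -0.138, 0.0]
ft_force: [-1.0, 0.9, 5.0]
finger_gap: 0.002
finger_force: 2.7
```

Request:
servo_tool(
  delta_pos=[
    [0,0,0.3],
    [0,0,0.6],
    [0,0,0.8],
    [0,0,0.8],
    [0,0,0.8],
    [0,0,0.8],
    [0,0,0.8],
    [0,0,0.8],
    [0,0,0.8],
    [0,0,0.8],
    [0,0,0.8],
    [0,0,0.8],
  ],
  angular=[
    [0,0,0],
    [0,0,0],
    [0,0,0],
    [0,0,0],
    [0,0,0],
    [0,0,0],
    [0,0,0],
    [0,0,0],
    [0,0,0],
    [0,0,0],
    [0,0,0],
    [0,0,0],
  ],
)

```text
clock: 19.83
tool_pos: [0.6518, -0.1127, 0.1131]
tool_rot: [0.001, 0.991, -0.138, 0.0]
ft_force: [-1.6, 0.4, 5.0]
finger_gap: 0.001
finger_force: 2.8
```

Request:
servo_tool(
  delta_pos=[
    [0,0,0],
    [0,0,0],
    [0,0,0],
    [0,0,0],
    [0,0,0],
    [0,0,0],
    [0,0,0],
    [0,0,0],
    [0,0,0],
    [0,0,0],
    [0,0,0],
    [0,0,0],
  ],
  angular=[
    [0,0,0],
    [0,0,0],
    [0,0,0],
    [0,0,0],
    [0,0,0],
    [0,0,0],
    [0,0,0],
    [0,0,0],
    [0,0,0],
    [0,0,0],
    [0,0,0],
    [0,0,0],
  ],
)

```text
clock: 20.83
tool_pos: [0.6518, -0.1127, 0.1131]
tool_rot: [0.001, 0.991, -0.138, 0.0]
ft_force: [-1.3, 0.2, 6.6]
finger_gap: 0.001
finger_force: 2.8
```

Held near the stop for over 2 s. I'll ease off slowly and watch the force.

Request:
servo_tool(
  delta_pos=[
    [0,0,-0.5],
    [0,0,-1],
    [0,0,-1.5],
    [0,0,-2],
    [0,0,-2.5],
    [0,0,-3],
    [0,0,-3.5],
    [0,0,-4],
    [0,0,-5],
    [0,0,-6],
    [0,0,-6],
    [0,0,-6],
  ],
  angular=[
    [0,0,0],
    [0,0,0],
    [0,0,0],
    [0,0,0],
    [0,0,0],
    [0,0,0],
    [0,0,0],
    [0,0,0],
    [0,0,0],
    [0,0,0],
    [0,0,0],
    [0,0,0],
  ],
)

```text
clock: 21.83
tool_pos: [0.6516, -0.1128, 0.1184]
tool_rot: [0.001, 0.99, -0.138, 0.0]
ft_force: [0.3, 0.0, -0.7]
finger_gap: -0.001
finger_force: 0.0
```

Request:
servo_tool(
  delta_pos=[
    [0,0,-5],
    [0,0,-20],
    [0,0,-40],
    [0,0,-60],
    [0,0,-80],
    [0,0,-95],
    [0,0,-100],
    [0,0,-100],
    [0,0,-100],
    [0,0,-100],
  ],
  angular=[
    [0,0,0],
    [0,0,0],
    [0,0,0],
    [0,0,0],
    [0,0,0],
    [0,0,0],
    [0,0,0],
    [0,0,0],
    [0,0,0],
    [0,0,0],
  ],
)

```text
clock: 22.67
tool_pos: [0.6508, -0.1124, 0.2175]
tool_rot: [0.001, 0.99, -0.138, -0.001]
ft_force: [0.1, -0.2, -0.6]
finger_gap: 0.0
finger_force: 0.0
```

```bash
python3 plan.py 651.7 -112.7 140 -15.8; python3 - <<'E'
from h import *
im=get_image("scene")[:,:,::-1]; cv2.imwrite('pics/s8.png',cv2.resize(im[140:230,230:330],None,fx=6,fy=6,interpolation=cv2.INTER_CUBIC))
E
```

```text
t 22.67 mm [ 1.1 -0.1 77.5] deg [ 0.1  0.1 -0. ] F [ 0.1 -0.2 -0.6] gap 0.0
```

View pics/s8.png

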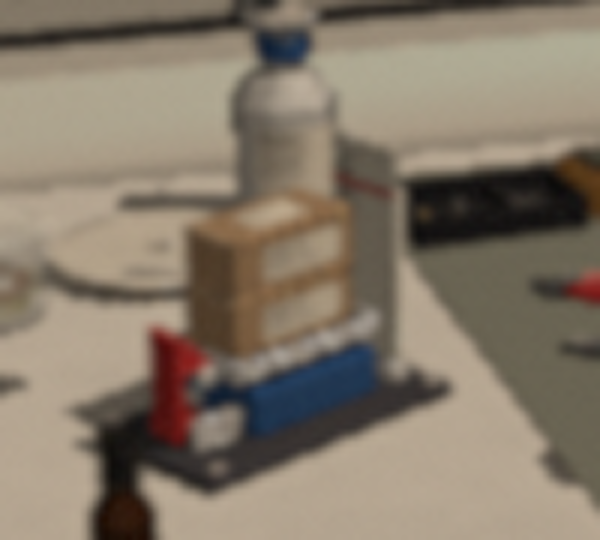

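The platform stays down with the pile square and the catch upright as it was at rest, the force is zero and the arm is clear. I'll hand it in.

```bash
python3 -c "
from station import *
print(finish_job())"
```

```text
the job is handed in; nothing more can be done
None
```

I piled both free cartons in the pocket, pressed them down until the platform latched, and handed the job in; the last picture shows the platform down and the catch upright, but the hand-in gave no verdict.

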